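# Stow the last teaspoon and snap the holding bar down

### The arm

A 7-joint arm with a two-finger parallel gripper is mounted at the origin on a cart in front of the work surface, level with it; the furniture and walls round the work are solid. World frame = base frame: x ahead of the robot, y to its left, z up, the work surface at z = 0. Lengths are in m, angles in rad, forces in N, time in s.
With the tool pointing down it reaches from about 0.4 to 0.875 m from the base axis. Payload 6.5 kg.
Tool frame: the origin (TCP) lies on the centre line of the jaws, within the pads' length; the fingertips stand 19 mm ahead of it and the grasp point (between the pads) is the TCP; z points along the fingers, y is the line along which they close (so a half turn about z gives the same grasp; the last joint's range is limited). The gripper opens to 88 mm and grips with 3 to 60 N. Pads are 18 mm wide; open, the fingers measure 123 mm over their backs; the gripper's body (75 mm by 187 mm) begins 45 mm behind the grasp point.
Start: joints at [1.145, 0.536, -0.004, 1.538, 0.003, 1.067, -0.071], TCP at [0.229, -0.608, 0.258] pointing down, gripper open.
Joint ranges: [-2.7, 2.7], [-0.37, 2.16], [-1.27, 1.26], [0.24, 2.4], [-1.31, 4.45], [0.19, 1.91], [-2.76, 2.76]. Speed limits (rad/s): [2.39, 2.39, 3.14, 3.14, 3.14, 3.14, 3.14].

### API

Orientations are given as a unit quaternion [w, x, y, z].
In Python, from station import readout, camera, r gives the robot as it stands.
- The arm moves only by the tool jog_arm, never from a script. Its argument "steps" is a list of rows, each an object of numbers: "tx", "ty", "tz": the shift along the tool's x, y, z in cm; "spin": the turn about the tool's z in degrees. In form: [{"tx": .., "ty": .., "tz": .., "spin": ..}, ...]. A call has exactly 5 rows; each row is the pose to reach, as a shift and turn from the pose commanded when the call began, along the tool's axes at that moment; what a row does not reach only later rows make up. A row lasts 1/12 s, in which the tool goes at most 41.7 mm and 7.16 degrees, less where a joint would pass 70% of its speed; a pose out of reach is approached as far as the arm can. A call with a gripper value outside its range is refused whole. "jaw" is the closure, from 0 (fully open) to 1 (shut), set as the call begins (left out, the last holds). The fingers move at their own pace and stop on an object; "grip_force" is the grip in N (left out, the last holds). Time passes only in rows, so rows that repeat a pose let the fingers close, or fill a call up. It gives the time, the measured TCP pose, the force, the opening and the grip force at its end, in the units of the state.
- readout.sense(): the state, without advancing time (a new reading comes with each control period).
- camera(name): name is "scene" or "top"; returns a dict with "img" (400x640x3 uint8, red, green, blue), "range_z" (400x640 float32, m along the optical axis (not along the pixel's ray), 0 where there is no reading), "K" (3x3 intrinsics, pixels), "origin" and "attitude" of the camera in the world. Camera axes: x right, y down, z forward; pixel columns grow to the right and rows downward; lengths in m; the calibration is good to about 2 mm. A picture is of the moment at which its call begins.
- r.finish_job(): hands the job in; it is judged then, once.
The state is a dict: "clock": time; "joint_positions": joint angles; "joint_velocities": joint speeds; "joint_efforts": joint torques, N m; "ee_pos": TCP position; "eef_rot": TCP orientation; "force": force on the tool from outside, world axes, zero at the start; "ft_torque": the same for the moment, N m; "grip_width": finger opening in m; "gripper_force": force on a finger pad.
Only numpy, scipy, OpenCV 4.12 (cv2) and the standard library are available. Lean on these libraries where they do the work, as an engineer would, in place of code of your own. Each camera call takes 0.05 s, during which the arm holds its last target. There are 200 camera calls.

### The job

Lay the loose teaspoon in the empty middle place of the wooden spoon tray, its bowl towards the same end as the other two. Then set the blue holding bar loosely between the tray's two black brackets, on top of the snap hooks, let go of it, and push it straight down until both hooks have clicked over its ends and it is fully home. Do not knock over or shift the pepper mill, mug, cup and egg cup.

Things in the scene. Friction and masses are not known exactly. Their poses are not given: they have to be found in the camera images.
- tray: Fixed wooden spoon tray, 156 mm along its x (along the spoons, to their bowl end), 172 mm along y, floor 6 mm above the worktop; origin at the middle of its underside. Two teaspoons are fast in it at y = +46 and -46 mm. Rim 4 mm high. Black brackets rise to 58 mm over the worktop at x -58 to -14 mm, y +-54 to +-86 mm.
- slot (a point): Centre of the tray's empty middle place, where the teaspoon's centre point belongs: over the tray's middle, 14 mm above the worktop (8 mm over the tray's floor). Axes as the tray: x to the bowl end, y across, z up. Two ribs, 6 mm high, at x 31 to 65 mm, y 18 to 28 mm either side, flank the bowl's place.
- clip_seat (a point): Where the middle of the bar's underside lies when fully home: 36 mm from the slot point to the handle side (-x), 22 mm above the worktop. Axes as the tray; the bar lies along y. Guide cheeks leave 25 mm in x for the bar's ends, with flared mouths 50 to 57 mm above the worktop. Laid in loosely, the bar rests on the hooks' ramps with its underside about 21 mm above this point.
- hook_left (a joint): White sprung snap hook in the bracket at +y: rad, 0 upright; bends outwards to about 0.1 while the bar passes and springs back to 0 when it has clicked over the bar's end. The two hooks' ramp tops are 128 mm apart, 51 mm above the worktop. The bar goes down against about 4 to 12 N in all (one hook often clicks before the other), and stops on a rigid seat.
- hook_right (a joint): The same for the bracket at -y.
- bar_centre (a point): Centre of the loose blue plastic holding bar, half-way up (14 mm over its underside). The bar is 120 mm long along its y, 10 mm thick, its ends 22 mm wide in x (from 26 mm off centre), its middle 14 mm wide. On the middle stands a grip block flush with its sides, 14 mm wide (x), 30 mm long (y), whose flat top is 28 mm over the bar's underside. Lies upright.
- bar: The blue bar, about 80 g, its two ends alike; origin at the centre of its underside, x across, y along, z up.
- bar_end_a (a point): Underside of the bar at its +y end, 58 mm from its middle.
- bar_end_b (a point): Underside of the bar at its -y end, 58 mm from its middle.
- spoon_centre (a point): Middle of the loose plated teaspoon, 8 mm over its underside. The spoon is 135 mm long along its y and 16 mm tall at the middle; its bowl (27 mm wide) is at +y, its handle at -y. For the fingers it is a solid body about 21 mm wide at this middle, 18 mm at 26 mm towards the handle. It lies bowl up on the worktop. About 22 g.
- teaspoon: The same spoon; origin at the middle of its underside, y along it to the bowl, z up.
- spoon_bowl (a point): Point in the spoon's bowl, 50 mm from its middle (+y).
- pepper_mill: Bystander: wooden pepper mill, 58 mm across, 120 mm tall, standing beyond the tray's bowl end; origin at the centre of its foot.
- mug: Bystander: footed blue-and-white china mug, 84 mm across (114 mm with handle), 100 mm tall, beyond the tray's bowl end; origin within 20 mm of the centre of its foot.
- cup: Bystander: low blue-and-white china cup, 82 mm across (108 mm with handle), 56 mm tall, at the left behind one pick-up place; origin within 20 mm of the centre of its foot.
- egg_cup: Bystander: blue-and-white egg cup, 47 mm across, 50 mm tall, at the right behind the other pick-up place; origin at the centre of its foot.

How it is judged:
By the outcome, as a careful person would: the job done as asked, in the order asked, and still so for the second after the job is handed in, with the robot touching nothing.
It also fails if it takes over 72 s, if anything falls off the work surface, if the arm or the gripper's body presses on something with over 40 N, if the wrist force passes 120 N, or if a joint passes its speed limit or range.

## Working session

There is one attempt and no reset: what is moved stays moved. The work goes in short steps, Python scripts to look and compute and a tool call to move; the robot and the scene stay as the last step left them, time stands still between calls to the robot, and variables do not carry over. Pictures are saved under pics/ and viewed, at most 10 in all, crops included, and the job is handed in when it is done.

Besides the shell and the picture viewer there is one more tool, called after "Emit:" as name([rows], argument=value, ...), one row to a line, values as JSON. jog_arm: Moves the arm, as the interface text tells. Its arguments: {"type":"object","properties":{"steps":{"type":"array"},"jaw":{"type":"number"},"grip_force":{"type":"number"}},"required":["steps"]}

```bash
ls; mkdir -p pics
python3 - <<'E'
from station import readout,camera,r
import cv2,numpy as np,pickle
print(readout.sense())
for n in ("scene","top"):
    c=camera(n); pickle.dump(c,open(f"{n}0.pkl","wb"))
    cv2.imwrite(f"pics/{n}0.png",c["img"][:,:,::-1]); print(n,c["K"],c["origin"],c["attitude"],(c["range_z"]>0).mean())
E
```

```text
pics
{'clock': 0.0, 'joint_positions': array([ 1.14479635,  0.53716343, -0.00444322,  1.53885364,  0.00258344,
        1.06725154, -0.07119867]), 'joint_velocities': array([-0.00100557, -0.00232816,  0.00141907,  0.00138742,  0.00060239,
        0.00177914,  0.00029024]), 'joint_efforts': array([-5.07201785e-04, -5.70976818e+01,  9.90293249e-01, -2.51607281e+01,
       -5.63192088e-02,  1.78352039e-02,  1.35039240e-04]), 'ee_pos': array([ 0.22865272, -0.60785428,  0.25684835]), 'eef_rot': array([-8.10501340e-04,  9.83855060e-01,  1.78965147e-01, -2.01271700e-04]), 'force': array([ 0.06246085,  0.69056862, -0.24840133]), 'ft_torque': array([-0.01067132, -0.00055583,  0.03747777]), 'gripper_force': 0.0, 'grip_width': 0.0883000938323232}
scene [[438.61646236   0.         315.46400893]
 [  0.         438.61646236 201.14761762]
 [  0.           0.           1.        ]] [-0.6129964  -0.64944645  0.70803652] [-0.45607654  0.73396479 -0.43311365  0.25632487] 0.9945234375
top [[418.59772439   0.         321.19435733]
 [  0.         418.59772439 198.88563098]
 [  0.           0.           1.        ]] [ 0.35913005 -0.00523477  1.19795708] [ 0.0546237  -0.6943606   0.71506401 -0.05969143] 0.9960390625
```

View pictures.

View pics/scene0.png

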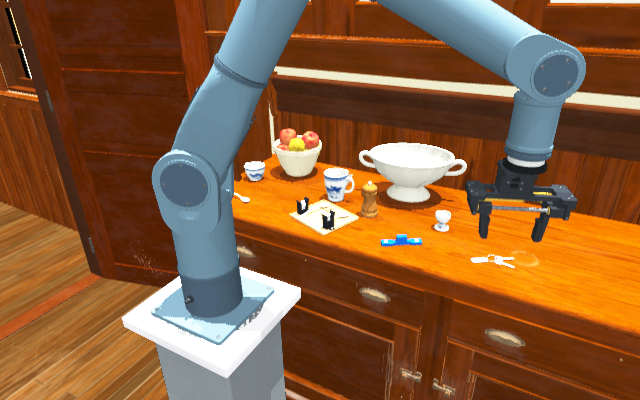

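View pics/top0.png

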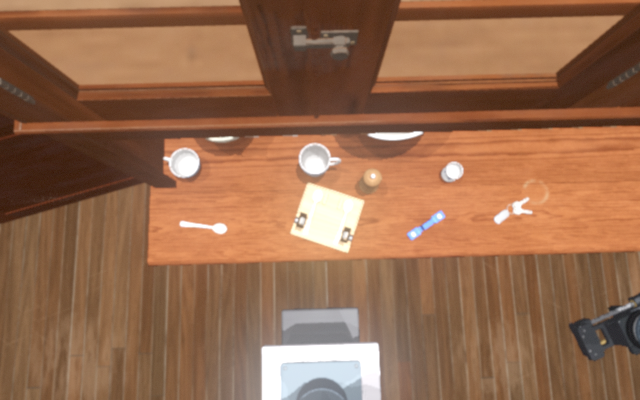

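The scene view shows the arm, with the tray at (325,217), the bar at (402,241) and the spoon partly hidden by the arm at (240,197). The top view shows the spoon at (205,228) with its bowl to the right, the tray at (328,217) with brackets at (301,220) and (347,235), the bar at (426,225), and the mug, mill, cup and egg cup behind them.

```bash
cat > h.py <<'E'
import numpy as np,cv2
from scipy.spatial.transform import Rotation as R
def rot(c): q=c["attitude"]; return R.from_quat([q[1],q[2],q[3],q[0]]).as_matrix()
def ray(c,uv):
    uv=np.atleast_2d(np.asarray(uv,float)); K=c["K"]
    d=np.c_[(uv[:,0]-K[0,2])/K[0,0],(uv[:,1]-K[1,2])/K[1,1],np.ones(len(uv))]
    return d@rot(c).T
def plane(c,uv,z):
    d=ray(c,uv); o=np.asarray(c["origin"]); return o+d*((z-o[2])/d[:,2])[:,None]
def cloud(c): # HxWx3
    h,w=c["range_z"].shape; v,u=np.mgrid[:h,:w]
    return (np.asarray(c["origin"])+ray(c,np.c_[u.ravel(),v.ravel()])*c["range_z"].reshape(-1,1)).reshape(h,w,3)
def blob(m,n=1):
    k,l,s,ce=cv2.connectedComponentsWithStats(m.astype(np.uint8)); i=np.argsort(-s[1:,4])[:n]+1
    return [l==j for j in i]
E
python3 - <<'E'
import pickle
from h import *
np.set_printoptions(precision=4,suppress=True)
t=pickle.load(open("top0.pkl","rb")); s=pickle.load(open("scene0.pkl","rb"))
P=cloud(t); print("table",P[240,250],P[240,500],P[180,250],P[160,420])
S=cloud(s); print("table scene",S[225,380],S[225,280],S[260,480])
for nm,(x0,x1,y0,y1) in dict(spoon=(175,232,215,240),tray=(285,370,175,255),bar=(400,450,205,245)).items():
    cv2.imwrite(f"pics/_{nm}.png",cv2.resize(t["img"][y0:y1,x0:x1,::-1],None,fx=6,fy=6,interpolation=0))
    z=P[y0:y1,x0:x1,2]; print(nm,np.percentile(z,[1,10,50,90,99]))
a=cv2.resize(t["img"][175:255,285:370],(510,480),interpolation=0);b=cv2.resize(t["img"][205:245,400:450],(290,240),interpolation=0);d=cv2.resize(t["img"][215:240,175:232],(290,127),interpolation=0)
o=np.zeros((480,800,3),np.uint8);o[:,:510]=a;o[:240,510:]=b;o[245:372,510:]=d
cv2.imwrite("pics/crops.png",o[:,:,::-1])
for nm,(u,v) in dict(mug=(315,160),mill=(372,178),cup=(185,163),egg=(452,172),spoonc=(205,228),tray=(328,217),bar=(426,225)).items(): print(nm,P[v,u])
E
```

```text
table [ 0.442   0.1904 -0.0043] [ 0.4205 -0.5226  0.0041] [0.6163 0.1892 0.0008] [ 0.6628 -0.312  -0.0023]
table scene [ 0.545  -0.2154 -0.0017] [0.391  0.0671 0.0012] [ 0.4854 -0.536   0.003 ]
spoon [-0.0061 -0.0032 -0.0002  0.0042  0.0152]
tray [-0.005  -0.0022  0.0032  0.0117  0.1005]
bar [-0.0054 -0.0028  0.0006  0.0097  0.0303]
mug [ 0.6686 -0.002   0.0096]
mill [ 0.5892 -0.1525  0.1088]
cup [0.6714 0.3779 0.0058]
egg [ 0.6164 -0.3924  0.0317]
spoonc [ 0.4799  0.3185 -0.0007]
tray [ 0.5003 -0.0346  0.0074]
bar [ 0.3591 -0.0052  1.198 ]
```

View pics/crops.png

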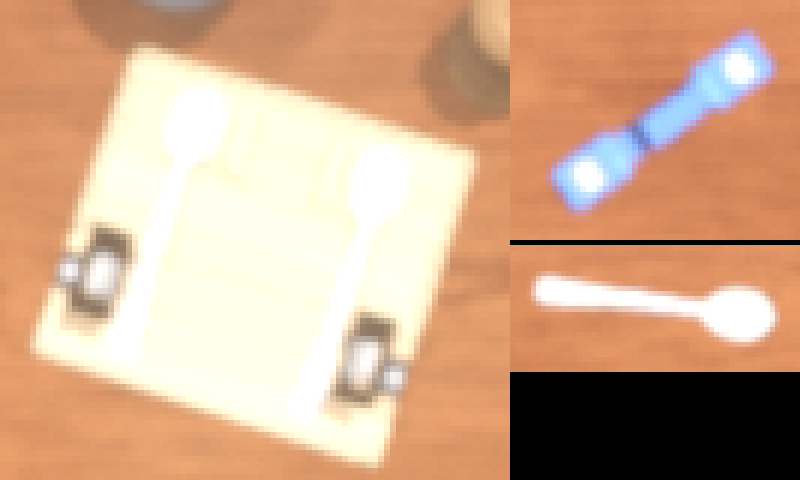

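The crops show the tray's corners at crop (140,45), (475,155), (378,465) and (35,350). The bowls are at the upper end, the brackets at (105,270) and (365,360), and the middle place is empty. The bar lies diagonally at the upper right, with the spoon below it, bowl to the right.

```bash
cat > m.py <<'E'
import pickle,sys
from h import *
np.set_printoptions(precision=4,suppress=True)
T=pickle.load(open("top0.pkl","rb")); S=pickle.load(open("scene0.pkl","rb"))
def win(m,x0,x1,y0,y1): o=np.zeros_like(m); o[y0:y1,x0:x1]=m[y0:y1,x0:x1]; return o
def up(c,k=8): return cv2.resize(c["img"],None,fx=k,fy=k,interpolation=cv2.INTER_CUBIC).astype(int)
def hull(m,k=8):
    cs,_=cv2.findContours(m.astype(np.uint8),cv2.RETR_EXTERNAL,cv2.CHAIN_APPROX_NONE)
    c=max(cs,key=cv2.contourArea).reshape(-1,2); return (c+.5)/k-.5
def rect(P):  # min-area rect in world mm
    r=cv2.minAreaRect((P[:,:2]*1000).astype(np.float32)); return r,cv2.boxPoints(r)
E
python3 - <<'E'
from m import *
k=8
for nm,c,wb,wt,wsp in (("top",T,(400,450,205,245),(285,370,175,255),(170,235,213,242)),("scene",S,(375,430,230,252),(285,365,195,238),(234,256,188,206))):
    I=up(c); r,g,b=I[...,0],I[...,1],I[...,2]
    W=lambda m,w:win(m,*[k*x for x in w])
    bar=hull(W(b>r+30,wb)); print(nm,"bar",*rect(plane(c,bar,.005)),"n",len(bar))
    tr=hull(W(b>(165 if nm=="top" else 110),wt)); R_,bx=rect(plane(c,tr,.010)); 
    tri=cv2.approxPolyDP(((tr)*10).astype(np.float32),60,True).reshape(-1,2)/10
    print(nm,"tray",R_,bx); print(tri.tolist()); print(plane(c,tri,.010)[:,:2]*1000)
    sp=hull(W(b>(150 if nm=="top" else 130),wsp)); print(nm,"spoon",*rect(plane(c,sp,.006)))
P=cloud(T)
I=T["img"].astype(int)
m=win(I[...,2]>I[...,0]+30,400,450,205,245); q=P[m]; q=q[q[:,2]<.1]; print("bar z",np.percentile(q[:,2],[5,25,50,75,95]),len(q))
m=win(I[...,2]>150,170,235,213,242); q=P[m]; q=q[q[:,2]<.1]; print("spoon z",np.percentile(q[:,2],[5,25,50,75,95]),len(q))
E
```

```text
top bar ((469.72210693359375, -313.42877197265625), (24.0501651763916, 122.92945861816406), 32.37681198120117) [[ 426.6529 -267.9583]
 [ 492.4798 -371.7777]
 [ 512.7913 -358.8993]
 [ 446.9644 -255.0798]] n 674
top tray ((501.3206481933594, -31.83423614501953), (174.52944946289062, 159.68763732910156), 70.0240478515625) [[ 396.4687  -86.5721]
 [ 546.5488 -141.1255]
 [ 606.1726   22.9036]
 [ 456.0925   77.457 ]]
[[307.4375, 183.1875], [295.8125, 214.3125], [306.5625, 217.8125], [295.1875, 217.9375], [303.0625, 226.8125], [293.9375, 222.3125], [290.1875, 232.9375], [347.4375, 251.8125], [352.0625, 236.6875], [340.3125, 241.6875], [348.1875, 233.6875], [342.4375, 230.4375], [353.3125, 233.8125], [363.1875, 200.1875]]
[[ 600.0925   21.7298]
 [ 510.3993   57.1484]
 [ 499.4456   26.6903]
 [ 500.0346   59.1389]
 [ 473.9982   37.2597]
 [ 487.6055   62.9447]
 [ 457.656    74.1584]
 [ 399.7308  -86.1128]
 [ 441.8765 -100.9189]
 [ 428.7419  -67.0926]
 [ 450.6947  -90.2767]
 [ 460.3992  -74.3117]
 [ 449.9128 -104.8054]
 [ 545.6542 -137.2717]]
top spoon ((487.97613525390625, 322.176025390625), (13
[... 522 characters left out ...]
87   26.1363]
 [ 452.1826   83.0564]]
[[289.0625, 213.5625], [322.8125, 234.6875], [333.9375, 229.8125], [321.8125, 227.3125], [330.1875, 208.9375], [334.5625, 229.0625], [357.9375, 217.3125], [323.8125, 199.1875]]
[[ 456.3539   73.7753]
 [ 390.1927  -90.9375]
 [ 431.8563 -107.5665]
 [ 427.7665  -66.7676]
 [ 548.9245  -32.5084]
 [ 436.8262 -107.1826]
 [ 539.2212 -140.0943]
 [ 603.6631   21.9675]]
scene spoon ((493.03338623046875, 303.1415100097656), (104.10640716552734, 31.670225143432617), 64.61669158935547) [[456.4132 262.9016]
 [485.026  249.3255]
 [529.6536 343.3814]
 [501.0407 356.9576]]
bar z [0.0011 0.0083 0.0105 0.014  0.03  ] 257
spoon z [-0.0028 -0.0005  0.0021  0.0058  0.0133] 324
```

Run:
```python
from m import *
k=8
# tray corners, two views
A=np.array([[290.19,232.94],[347.44,251.81],[363.19,200.19],[307.44,183.19]]);B=np.array([[289.06,213.56],[322.81,234.69],[357.94,217.31],[323.81,199.19]])
def tri(a,b):
    o1,o2=T["origin"],S["origin"];d1,d2=ray(T,a)[0],ray(S,b)[0]
    x,*_=np.linalg.lstsq(np.c_[d1,-d2],o2-o1,rcond=None);p,q=o1+d1*x[0],o2+d2*x[1];return (p+q)/2*1000,np.linalg.norm(p-q)*1000
for a,b in zip(A,B): print("corner",*tri(a,b))
# spoon, top view
I=up(T);b=I[...,2]
for th in (150,190,225):
    m=win(b>th,*[k*x for x in (170,235,213,242)]); m=blob(m)[0]; v,u=np.nonzero(m)
    p=plane(T,np.c_[(u+.5)/k-.5,(v+.5)/k-.5],.008)[:,:2]*1000
    a=p[p[:,1].argmax()]-p[p[:,1].argmin()]
    c=p.mean(0); ax=np.linalg.eigh(np.cov((p-c).T))[1][:,1]; ax*=-np.sign(ax[1])
    for _ in range(4):
        s=(p-c)@ax; n=np.array([-ax[1],ax[0]]); e=(p-c)@n
        bins=np.arange(s.min()+2,s.max()-2,3); mid=[(x,(e[abs(s-x)<2].max()+e[abs(s-x)<2].min())/2,np.ptp(e[abs(s-x)<2])) for x in bins]; mid=np.array(mid)
        f=np.polyfit(mid[:,0],mid[:,1],1); c=c+n*f[1]; ax=ax+n*f[0]; ax/=np.linalg.norm(ax)
    s=(p-c)@ax; cen=c+ax*(s.max()+s.min())/2
    print(th,"spoon L",np.ptp(s),"centre",cen,"bowl dir deg",np.degrees(np.arctan2(ax[1],ax[0])),"w",mid[::6,2])
# scene view check of spoon bowl end and bar
P=cloud(S);J=S["img"].astype(int);m=win(J[...,2]>130,234,256,188,206);q=P[m];print("scene spoon z",np.percentile(q[:,2],[10,50,90]),q.mean(0))
m=win(J[...,2]>J[...,0]+30,375,430,230,252);q=P[m];print("scene bar",np.percentile(q[:,2],[5,50,95]),q.mean(0)); q=q[q[:,2]>.02];print("block",q.mean(0),len(q))
P=cloud(T);J=T["img"].astype(int);m=win(J[...,2]>J[...,0]+30,400,450,205,245);q=P[m];q=q[(q[:,2]>.02)&(q[:,2]<.05)];print("block top",q.mean(0),len(q))
z=P[...,2]; 
for w in ((285,312,205,232),(335,360,222,248)):
    m=win((z>.045)&(z<.075),*w);q=P[m];print("bracket top",q.mean(0),np.ptp(q,axis=0),len(q))
```

```text
corner [457.5939  74.3729   9.271 ] 0.4152011128822107
corner [399.7117 -86.1603   3.5704] 0.9320005990160246
corner [ 546.1015 -137.4253    6.0009] 0.6786181073923674
corner [600.1855  20.9897  11.6688] 1.6380925590935267
150 spoon L 139.08557424118786 centre [485.1254 322.1986] bowl dir deg -98.87962335643633 w [16.2524 18.5375 15.6743 13.9529 13.1605 12.4083 31.7126 30.5586]
190 spoon L 136.45751421264922 centre [485.1266 322.2948] bowl dir deg -98.89077049989778 w [14.0487 16.028  12.7691 11.36   10.6972 10.4704 29.0688 26.6007]
225 spoon L 133.6373788061017 centre [485.1399 322.2917] bowl dir deg -98.9141748719902 w [12.3323 13.0332  9.5114  8.9287  7.9217  8.2697 26.6063 21.5425]
scene spoon z [-0.0017  0.0021  0.0097] [0.4913 0.2987 0.0032]
scene bar [0.0011 0.008  0.0259] [ 0.4662 -0.3137  0.0102]
block [ 0.4671 -0.3129  0.0244] 46
block top [ 0.4701 -0.3126  0.0279] 55
bracket top [0.4914 0.0393 0.0536] [0.0442 0.0307 0.0146] 65
bracket top [ 0.4471 -0.0806  0.0544] [0.0438 0.031  0.0131] 62
```

Emit:
jog_arm([
  {"tx":3,"ty":-2,"tz":0,"spin":0},
  {"tx":6,"ty":-4,"tz":0,"spin":0},
  {"tx":9,"ty":-6,"tz":0,"spin":0},
  {"tx":12,"ty":-9,"tz":0,"spin":0},
  {"tx":15,"ty":-12,"tz":0,"spin":0},
])

```text
clock: 0.52
ee_pos: [0.3269, -0.4429, 0.2573]
eef_rot: [-0.0, 0.984, 0.179, -0.0]
force: [1.0, -0.7, 0.2]
grip_width: 0.0879
gripper_force: 0.0
```

Run:
```python
from station import readout
import numpy as np
s=readout.sense();print(np.round(s["joint_positions"],3),s["ee_pos"],s["eef_rot"])
```

```text
[ 0.899  0.369 -0.058  1.803  0.025  0.971 -0.381] [ 0.32688445 -0.44291512  0.25730773] [-1.88958090e-04  9.83890183e-01  1.78773767e-01 -1.08345307e-04]
```

Emit:
jog_arm([
  {"tx":3,"ty":-2.5,"tz":0,"spin":0},
  {"tx":6,"ty":-5,"tz":0,"spin":0},
  {"tx":9,"ty":-8,"tz":0,"spin":0},
  {"tx":12,"ty":-11,"tz":0,"spin":0},
  {"tx":15,"ty":-13,"tz":0,"spin":0},
])

```text
clock: 0.93
ee_pos: [0.4207, -0.2673, 0.2575]
eef_rot: [-0.0, 0.984, 0.179, -0.001]
force: [0.6, -0.3, 0.6]
grip_width: 0.0882
gripper_force: 0.0
```

Run:
```python
from station import readout
import numpy as np
s=readout.sense();print(np.round(s["joint_positions"],3),s["ee_pos"],s["eef_rot"])
```

```text
[ 0.605  0.286 -0.153  1.925  0.053  0.936 -0.785] [ 0.42065946 -0.26726354  0.25749073] [-4.61483935e-04  9.83798073e-01  1.79278658e-01 -5.49809371e-04]
```

Emit:
jog_arm([
  {"tx":1.8,"ty":-3.5,"tz":0,"spin":0},
  {"tx":3.6,"ty":-7,"tz":0,"spin":0},
  {"tx":5.4,"ty":-10.5,"tz":0,"spin":0},
  {"tx":7.2,"ty":-14,"tz":0,"spin":0},
  {"tx":9,"ty":-17.5,"tz":0,"spin":0},
])

```text
clock: 1.35
ee_pos: [0.4432, -0.0728, 0.2576]
eef_rot: [0.0, 0.984, 0.179, -0.0]
force: [1.1, -0.1, -0.2]
grip_width: 0.0882
gripper_force: 0.0
```

Emit:
jog_arm([
  {"tx":1.8,"ty":-3.5,"tz":0,"spin":0},
  {"tx":3.6,"ty":-7,"tz":0,"spin":0},
  {"tx":5.4,"ty":-10.5,"tz":0,"spin":0},
  {"tx":7.2,"ty":-14,"tz":0,"spin":0},
  {"tx":9,"ty":-17.5,"tz":0,"spin":0},
])

```text
clock: 1.77
ee_pos: [0.4659, 0.1226, 0.2577]
eef_rot: [0.0, 0.984, 0.179, -0.0]
force: [1.4, -0.0, 0.3]
grip_width: 0.0884
gripper_force: 0.0
```

Emit:
jog_arm([
  {"tx":1.8,"ty":-3.6,"tz":0,"spin":-7},
  {"tx":3.6,"ty":-7.2,"tz":0,"spin":-14},
  {"tx":5.4,"ty":-10.8,"tz":0,"spin":-21},
  {"tx":7.2,"ty":-14.4,"tz":0,"spin":-28},
  {"tx":8.8,"ty":-17.9,"tz":0,"spin":-35},
])

```text
clock: 2.18
ee_pos: [0.4854, 0.3213, 0.2574]
eef_rot: [-0.0, 0.883, 0.469, -0.0]
force: [0.8, 0.3, 0.5]
grip_width: 0.088
gripper_force: 0.0
```

Emit:
jog_arm([
  {"tx":0,"ty":0,"tz":3,"spin":-7},
  {"tx":0,"ty":0,"tz":6,"spin":-14},
  {"tx":0,"ty":0,"tz":9,"spin":-21},
  {"tx":0,"ty":0,"tz":12,"spin":-25.5},
  {"tx":0,"ty":0,"tz":14,"spin":-25.5},
], jaw=0.35)

```text
clock: 2.6
ee_pos: [0.4843, 0.3181, 0.1145]
eef_rot: [-0.0, 0.758, 0.652, -0.002]
force: [0.4, 0.2, 0.3]
grip_width: 0.0581
gripper_force: 0.0
```

```bash
cat > go.py <<'E'
# python3 go.py x y z yaw_deg : shift in tool axes (cm) and spin (deg) from the measured pose
import sys,numpy as np
from scipy.spatial.transform import Rotation as R
from station import readout
def go(x,y,z,yaw):
    s=readout.sense();q=s["eef_rot"];M=R.from_quat([q[1],q[2],q[3],q[0]]).as_matrix()
    d=M.T@(np.array([x,y,z])-s["ee_pos"])*100;now=np.degrees(np.arctan2(M[1,0],M[0,0]))
    print("clock",round(s["clock"],2),"pos",np.round(s["ee_pos"],4),"yaw",round(now,2),"tilt",np.round(M[:2,2],4),"w",round(s["grip_width"],4),"F",np.round(s["force"],1))
    print("tx ty tz",np.round(d,2),"spin",round((now-yaw+180)%360-180,2)); return s
if __name__=="__main__":
    s=go(*map(float,sys.argv[1:5])); print(np.round(s["joint_positions"],2))
E
python3 go.py .485 .322 .023 81.1
```

```text
clock 2.6 pos [0.4843 0.3181 0.1145] yaw 81.36 tilt [-0.0034 -0.002 ] w 0.0581 F [0.4 0.2 0.3]
tx ty tz [0.42 0.04 9.15] spin 0.26
[-0.25  0.68 -0.56  1.8   0.48  0.81 -1.2 ]
```

Emit:
jog_arm([
  {"tx":0,"ty":0,"tz":2,"spin":0},
  {"tx":0,"ty":0,"tz":4,"spin":0},
  {"tx":0,"ty":0,"tz":6,"spin":0},
  {"tx":0,"ty":0,"tz":6,"spin":0},
  {"tx":0,"ty":0,"tz":6,"spin":0},
])

```text
clock: 3.02
ee_pos: [0.4848, 0.3189, 0.057]
eef_rot: [-0.0, 0.76, 0.65, -0.001]
force: [-0.9, 0.9, -0.7]
grip_width: 0.0573
gripper_force: 0.0
```

```bash
python3 go.py .485 .322 .023 81.1
python3 - <<'E'
from station import camera
import cv2,numpy as np
c=camera("top");a=c["img"][195:260,160:250];d=camera("scene")["img"][160:225,190:280]
o=np.hstack([cv2.resize(x,(400,289),interpolation=cv2.INTER_CUBIC) for x in (a,d)])
cv2.imwrite("pics/a1.png",o[:,:,::-1])
E
```

```text
clock 3.02 pos [0.4848 0.3189 0.057 ] yaw 81.12 tilt [-0.002  -0.0014] w 0.0573 F [-0.9  0.9 -0.7]
tx ty tz [ 0.32 -0.03  3.4 ] spin 0.02
[-0.29  0.77 -0.51  1.81  0.54  0.71 -1.25]
```

View pics/a1.png

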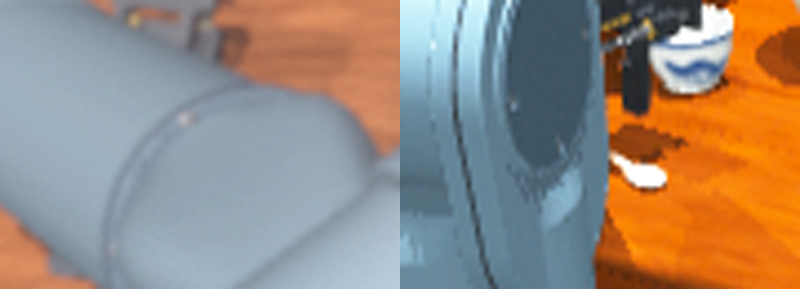

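The top view is blocked by the arm. In the scene view the spoon's bowl is at (645,172) with a finger above it, and the cup is well clear behind.

Emit:
jog_arm([
  {"tx":0.2,"ty":0,"tz":1.2,"spin":0},
  {"tx":0.3,"ty":0,"tz":2.4,"spin":0},
  {"tx":0.3,"ty":0,"tz":3.2,"spin":0},
  {"tx":0.3,"ty":0,"tz":3.3,"spin":0},
  {"tx":0.3,"ty":0,"tz":3.3,"spin":0},
])

```text
clock: 3.53
ee_pos: [0.4854, 0.322, 0.0238]
eef_rot: [-0.0, 0.76, 0.65, -0.001]
force: [-0.3, 0.6, -0.2]
grip_width: 0.0575
gripper_force: 0.0
```

Emit:
jog_arm([
  {"tx":0,"ty":0,"tz":0,"spin":0},
  {"tx":0,"ty":0,"tz":0,"spin":0},
  {"tx":0,"ty":0,"tz":0,"spin":0},
  {"tx":0,"ty":0,"tz":0,"spin":0},
  {"tx":0,"ty":0,"tz":0,"spin":0},
], jaw=1, grip_force=10)

```text
clock: 3.95
ee_pos: [0.4862, 0.3224, 0.025]
eef_rot: [0.0, 0.76, 0.65, 0.0]
force: [0.2, 0.2, 0.4]
grip_width: 0.026
gripper_force: 0.0
```

```bash
python3 go.py .485 .322 .023 81.1
```

```text
clock 3.95 pos [0.4862 0.3224 0.025 ] yaw 81.11 tilt [0.0004 0.0002] w 0.026 F [0.2 0.2 0.4]
tx ty tz [-0.06 -0.11  0.2 ] spin 0.01
[-0.32  0.82 -0.48  1.81  0.58  0.66 -1.28]
```

Emit:
jog_arm([
  {"tx":0,"ty":0,"tz":0.2,"spin":0},
  {"tx":0,"ty":0,"tz":0.2,"spin":0},
  {"tx":0,"ty":0,"tz":0.2,"spin":0},
  {"tx":0,"ty":0,"tz":0.2,"spin":0},
  {"tx":0,"ty":0,"tz":0.2,"spin":0},
])

```text
clock: 4.37
ee_pos: [0.4863, 0.3226, 0.0232]
eef_rot: [0.0, 0.76, 0.65, 0.0]
force: [-0.4, -0.4, 5.2]
grip_width: 0.0205
gripper_force: 10.0
```

```bash
python3 go.py .485 .322 .120 81.1
```

```text
clock 4.37 pos [0.4863 0.3226 0.0232] yaw 81.12 tilt [0.0007 0.0005] w 0.0205 F [-0.4 -0.4  5.2]
tx ty tz [-0.08 -0.11 -9.68] spin 0.02
[-0.32  0.82 -0.47  1.81  0.58  0.66 -1.29]
```

Emit:
jog_arm([
  {"tx":0,"ty":0,"tz":-1.5,"spin":0},
  {"tx":0,"ty":0,"tz":-4,"spin":0},
  {"tx":0,"ty":0,"tz":-7,"spin":0},
  {"tx":0,"ty":0,"tz":-10,"spin":0},
  {"tx":0,"ty":0,"tz":-13,"spin":0},
])

```text
clock: 4.78
ee_pos: [0.4856, 0.3221, 0.1547]
eef_rot: [-0.0, 0.76, 0.65, -0.0]
force: [0.4, 0.5, -0.6]
grip_width: 0.0208
gripper_force: 10.0
```

Emit:
jog_arm([
  {"tx":-3,"ty":0.6,"tz":0,"spin":-5},
  {"tx":-7,"ty":1.4,"tz":0,"spin":-12},
  {"tx":-11,"ty":2.2,"tz":0,"spin":-19},
  {"tx":-15,"ty":3,"tz":0,"spin":-26},
  {"tx":-19,"ty":3.8,"tz":0,"spin":-33},
])

```text
clock: 5.2
ee_pos: [0.494, 0.1268, 0.1535]
eef_rot: [0.0, 0.541, 0.841, -0.0]
force: [1.2, -1.2, -1.3]
grip_width: 0.0208
gripper_force: 10.0
```

```bash
python3 go.py .501 -.032 .120 159.9
```

```text
clock 5.2 pos [0.494  0.1268 0.1535] yaw 114.5 tilt [ 0.0007 -0.0006] w 0.0208 F [ 1.2 -1.2 -1.3]
tx ty tz [-14.74  -5.95   3.36] spin -45.4
[ 0.24  0.57 -0.74  1.96  0.52  0.82 -0.37]
```

Emit:
jog_arm([
  {"tx":-3,"ty":-1.2,"tz":0,"spin":-7},
  {"tx":-6,"ty":-2.4,"tz":0,"spin":-14},
  {"tx":-9,"ty":-3.6,"tz":0,"spin":-21},
  {"tx":-12,"ty":-4.8,"tz":0,"spin":-28},
  {"tx":-14.7,"ty":-5.95,"tz":0,"spin":-35},
])

```text
clock: 5.62
ee_pos: [0.4998, -0.0322, 0.1534]
eef_rot: [0.0, 0.264, 0.965, -0.001]
force: [-0.2, -0.8, -1.0]
grip_width: 0.0208
gripper_force: 10.0
```

Emit:
jog_arm([
  {"tx":0,"ty":0,"tz":2,"spin":-6},
  {"tx":0,"ty":0,"tz":4,"spin":-10.4},
  {"tx":0,"ty":0,"tz":6,"spin":-10.4},
  {"tx":0,"ty":0,"tz":8,"spin":-10.4},
  {"tx":0,"ty":0,"tz":8,"spin":-10.4},
])

```text
clock: 6.03
ee_pos: [0.4979, -0.0303, 0.0705]
eef_rot: [-0.002, 0.178, 0.984, -0.001]
force: [-0.0, 0.1, -0.1]
grip_width: 0.0207
gripper_force: 10.0
```

```bash
python3 go.py .501 -.032 .045 159.9;python3 - <<'E'
from station import camera
import cv2,numpy as np,pickle
c=camera("top");d=camera("scene");pickle.dump((c,d),open("p2.pkl","wb"))
a=c["img"][165:265,270:385];d=d["img"][170:245,270:385]
o=np.hstack([cv2.resize(x,(400,300),interpolation=cv2.INTER_CUBIC) for x in (a,d)])
cv2.imwrite("pics/a2.png",o[:,:,::-1])
E
```

```text
clock 6.03 pos [ 0.4979 -0.0303  0.0705] yaw 159.5 tilt [-0.0046 -0.0004] w 0.0207 F [-0.   0.1 -0.1]
tx ty tz [-0.36 -0.04  2.55] spin -0.4
[ 0.58  0.74 -0.79  2.01  0.8   0.74  0.5 ]
```

View pics/a2.png

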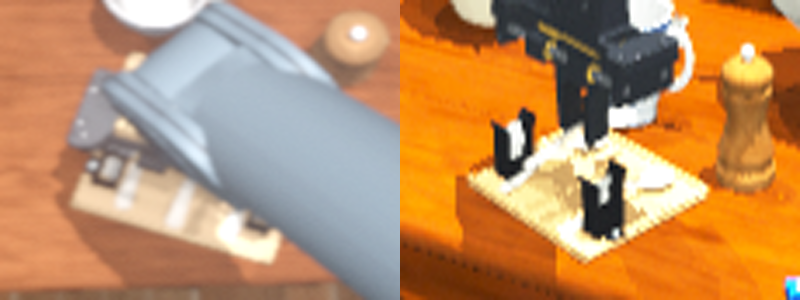

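The top view shows the handles at crop (128,180), (180,200) for the loose spoon and (235,220). So the loose spoon is hanging over the middle place. The scene view shows the fingers holding it between the brackets, with the mill and mug clear.

Emit:
jog_arm([
  {"tx":-0.2,"ty":0,"tz":1,"spin":-0.3},
  {"tx":-0.3,"ty":0,"tz":2,"spin":-0.4},
  {"tx":-0.3,"ty":0,"tz":2.6,"spin":-0.4},
  {"tx":-0.3,"ty":0,"tz":2.9,"spin":-0.4},
  {"tx":-0.3,"ty":0,"tz":2.9,"spin":-0.4},
])

```text
clock: 6.55
ee_pos: [0.5023, -0.0308, 0.0431]
eef_rot: [-0.001, 0.174, 0.985, -0.0]
force: [-0.7, -0.5, -0.0]
grip_width: 0.0203
gripper_force: 10.0
```

Emit:
jog_arm([
  {"tx":0,"ty":0,"tz":0,"spin":0},
  {"tx":0,"ty":0,"tz":0,"spin":0},
  {"tx":0,"ty":0,"tz":0,"spin":0},
  {"tx":0,"ty":0,"tz":0,"spin":0},
  {"tx":0,"ty":0,"tz":0,"spin":0},
])

```text
clock: 6.97
ee_pos: [0.5029, -0.0308, 0.0439]
eef_rot: [0.0, 0.174, 0.985, -0.0]
force: [-0.1, 0.3, -0.5]
grip_width: 0.0209
gripper_force: 10.0
```

```bash
python3 go.py .501 -.032 .0292 159.9;python3 - <<'E'
from station import camera
import pickle
from h import *
c=camera("top");pickle.dump(c,open("p3.pkl","wb"))
k=6;x0,y0=285,205;a=cv2.resize(c["img"][y0:255,x0:365],None,fx=k,fy=k,interpolation=cv2.INTER_CUBIC)
cv2.imwrite("pics/a3.png",a[:,:,::-1])
# profile across tray: lines x=const in the tray frame
cx,cy,th=.501,-.032,np.radians(-20.1);ex=np.array([np.cos(th),np.sin(th)]);ey=np.array([-ex[1],ex[0]])
Rm=rot(c)
for X in (-.05,-.045,-.04):
    Y=np.arange(-.07,.0705,.002);p=np.c_[np.array([cx,cy])+X*ex+Y[:,None]*ey,np.full(len(Y),.018)]
    q=(p-c["origin"])@Rm;uv=(q[:,:2]/q[:,2:])@np.diag([c["K"][0,0],c["K"][1,1]])+c["K"][:2,2]
    s=cv2.remap(c["img"].astype(np.float32),uv[:,0].astype(np.float32)[None],uv[:,1].astype(np.float32)[None],cv2.INTER_CUBIC)[0]
    print(X,[int(v) for v in s[:,2]])
E
```

```text
clock 6.97 pos [ 0.5029 -0.0308  0.0439] yaw 159.91 tilt [ 0.0003 -0.0001] w 0.0209 F [-0.1  0.3 -0.5]
tx ty tz [ 0.14 -0.17  1.47] spin 0.01
[ 0.55  0.79 -0.75  2.    0.85  0.7   0.47]
-0.05 [93, 91, 93, 94, 92, 91, 95, 120, 173, 228, 255, 255, 255, 255, 255, 256, 242, 216, 196, 182, 176, 176, 175, 175, 175, 176, 175, 174, 172, 165, 163, 169, 195, 222, 234, 241, 241, 235, 218, 198, 185, 177, 176, 176, 175, 176, 177, 177, 176, 176, 175, 175, 174, 173, 182, 199, 214, 224, 227, 225, 209, 185, 142, 103, 84, 78, 79, 79, 80, 79, 76]
-0.045 [118, 126, 133, 135, 131, 119, 112, 121, 163, 218, 255, 258, 254, 255, 255, 254, 243, 222, 197, 182, 178, 177, 176, 176, 177, 177, 176, 175, 172, 164, 158, 166, 187, 213, 230, 235, 236, 228, 211, 190, 176, 175, 173, 174, 174, 174, 173, 173, 173, 174, 173, 172, 172, 175, 181, 200, 219, 230, 233, 223, 205, 172, 140, 114, 108, 117, 122, 127, 132, 131, 116]
-0.04 [128, 147, 159, 166, 168, 162, 144, 132, 144, 179, 222, 245, 249, 251, 243, 230, 213, 196, 182, 172, 169, 169, 171, 172, 171, 170, 170, 172, 169, 163, 157, 161, 183, 207, 224, 231, 230, 224, 207, 189, 176, 170, 169, 169, 169, 170, 169, 167, 166, 165, 166, 166, 163, 164, 172, 190, 211, 220, 220, 210, 190, 163, 133, 120, 136, 159, 174, 180, 188, 188, 172]
```

View pics/a3.png

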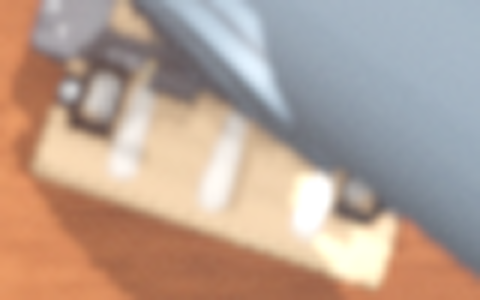

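The crop shows the loose handle at (217,160), midway between the fixed ones at (128,135) and (312,200). Their ends also line up at about (122,175), (213,205) and (310,232).

Emit:
jog_arm([
  {"tx":0,"ty":0.05,"tz":0.4,"spin":0},
  {"tx":0,"ty":0.05,"tz":0.8,"spin":0},
  {"tx":0,"ty":0.05,"tz":1.2,"spin":0},
  {"tx":0,"ty":0.05,"tz":1.4,"spin":0},
  {"tx":0,"ty":0.05,"tz":1.45,"spin":0},
])

```text
clock: 7.43
ee_pos: [0.5026, -0.0304, 0.0289]
eef_rot: [-0.0, 0.174, 0.985, -0.0]
force: [-2.7, -1.8, 8.3]
grip_width: 0.0208
gripper_force: 10.0
```

Emit:
jog_arm([
  {"tx":0,"ty":0,"tz":0,"spin":0},
  {"tx":0,"ty":0,"tz":0,"spin":0},
  {"tx":0,"ty":0,"tz":0,"spin":0},
  {"tx":0,"ty":0,"tz":0,"spin":0},
  {"tx":0,"ty":0,"tz":0,"spin":0},
])

```text
clock: 7.85
ee_pos: [0.5029, -0.0303, 0.0291]
eef_rot: [-0.0, 0.174, 0.985, 0.0]
force: [-1.6, -0.5, 2.0]
grip_width: 0.0207
gripper_force: 10.0
```

Emit:
jog_arm([
  {"tx":0,"ty":0,"tz":0,"spin":0},
  {"tx":0,"ty":0,"tz":0,"spin":0},
  {"tx":0,"ty":0,"tz":0,"spin":0},
  {"tx":0,"ty":0,"tz":-0.2,"spin":0},
  {"tx":0,"ty":0,"tz":-0.6,"spin":0},
], jaw=0.66)

```text
clock: 8.27
ee_pos: [0.5027, -0.0303, 0.0351]
eef_rot: [-0.0, 0.174, 0.985, -0.0]
force: [-0.6, 0.1, 0.6]
grip_width: 0.0298
gripper_force: 0.0
```

Emit:
jog_arm([
  {"tx":0,"ty":0,"tz":-2,"spin":0},
  {"tx":0,"ty":0,"tz":-5,"spin":0},
  {"tx":0,"ty":0,"tz":-9,"spin":0},
  {"tx":0,"ty":0,"tz":-13,"spin":0},
  {"tx":0,"ty":0,"tz":-17,"spin":0},
])

```text
clock: 8.68
ee_pos: [0.5024, -0.03, 0.2071]
eef_rot: [-0.0, 0.174, 0.985, 0.0]
force: [0.1, -1.8, -0.2]
grip_width: 0.0298
gripper_force: 0.0
```

```bash
python3 go.py .4705 -.312 .16 122.4
```

```text
clock 8.68 pos [ 0.5024 -0.03    0.2071] yaw 159.96 tilt [-0.0007  0.0003] w 0.0298 F [ 0.1 -1.8 -0.2]
tx ty tz [ -6.67 -27.58   4.71] spin 37.56
[ 0.73  0.55 -0.99  1.93  0.56  0.97  0.7 ]
```

Emit:
jog_arm([
  {"tx":-0.8,"ty":-3.3,"tz":0,"spin":6},
  {"tx":-1.7,"ty":-7,"tz":0,"spin":13},
  {"tx":-2.6,"ty":-10.8,"tz":0,"spin":20},
  {"tx":-3.5,"ty":-14.6,"tz":0,"spin":27},
  {"tx":-4.4,"ty":-18.4,"tz":0,"spin":34},
], jaw=0.45)

```text
clock: 9.1
ee_pos: [0.4805, -0.2201, 0.2058]
eef_rot: [0.0, 0.457, 0.889, -0.0]
force: [1.9, -0.3, -1.2]
grip_width: 0.0484
gripper_force: 0.0
```

```bash
python3 go.py .4705 -.312 .12 122.4
python3 - <<'E'
from station import camera
import pickle
from h import *
c=camera("top");pickle.dump(c,open("p4.pkl","wb"))
k=6;x0,y0=285,175;a=cv2.resize(c["img"][y0:255,x0:365],None,fx=k,fy=k,interpolation=cv2.INTER_CUBIC)
cv2.imwrite("pics/a4.png",a[:,:,::-1])
E
```

```text
clock 9.1 pos [ 0.4805 -0.2201  0.2058] yaw 125.59 tilt [ 0.0005 -0.0005] w 0.0484 F [ 1.9 -0.3 -1.2]
tx ty tz [-6.89 -6.16  8.58] spin 3.19
[ 0.98  0.53 -0.82  1.87  0.48  0.95  0.55]
```

View pics/a4.png

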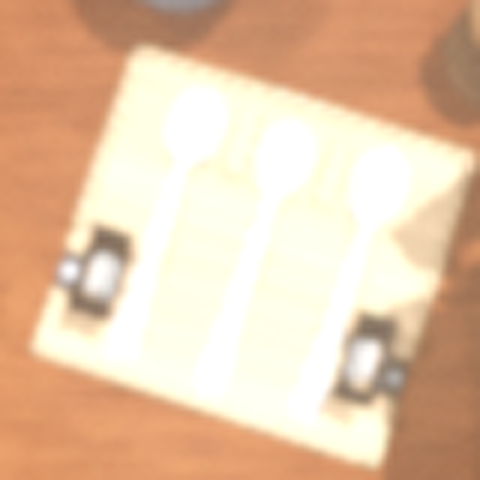

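The crop shows the loose spoon lying in the middle place, with its bowl at (285,155) between the ribs. Its bowl is level and its handle parallel with the fixed spoons at (195,125) and (380,185).

Emit:
jog_arm([
  {"tx":-2.3,"ty":-2.1,"tz":1,"spin":3.2},
  {"tx":-4.6,"ty":-4.2,"tz":3,"spin":3.2},
  {"tx":-6.9,"ty":-6.2,"tz":6,"spin":3.2},
  {"tx":-6.9,"ty":-6.2,"tz":9,"spin":3.2},
  {"tx":-6.9,"ty":-6.2,"tz":12,"spin":3.2},
])

```text
clock: 9.57
ee_pos: [0.4707, -0.313, 0.0841]
eef_rot: [0.0, 0.481, 0.877, -0.0]
force: [0.3, 0.1, 0.2]
grip_width: 0.048
gripper_force: 0.0
```

Emit:
jog_arm([
  {"tx":0,"ty":0,"tz":1,"spin":0},
  {"tx":0,"ty":0,"tz":1,"spin":0},
  {"tx":0,"ty":0,"tz":1,"spin":0},
  {"tx":0,"ty":0,"tz":1,"spin":0},
  {"tx":0,"ty":0,"tz":1,"spin":0},
])

```text
clock: 9.98
ee_pos: [0.4727, -0.3107, 0.0771]
eef_rot: [0.002, 0.479, 0.878, -0.0]
force: [0.4, -0.2, 0.2]
grip_width: 0.0483
gripper_force: 0.0
```

```bash
python3 go.py .4705 -.312 .028 122.4
python3 - <<'E'
from station import camera
import pickle
from h import *
c=camera("top");d=camera("scene");pickle.dump((c,d),open("p5.pkl","wb"))
a=c["img"][180:270,385:475];d=d["img"][195:260,360:450]
o=np.hstack([cv2.resize(x,(400,400),interpolation=cv2.INTER_CUBIC) for x in (a,d)])
cv2.imwrite("pics/a5.png",o[:,:,::-1])
E
```

```text
clock 9.98 pos [ 0.4727 -0.3107  0.0771] yaw 122.75 tilt [ 0.0026 -0.0016] w 0.0483 F [ 0.4 -0.2  0.2]
tx ty tz [ 0.03 -0.26  4.91] spin 0.35
[ 0.99  0.76 -0.66  1.85  0.65  0.76  0.54]
```

View pics/a5.png

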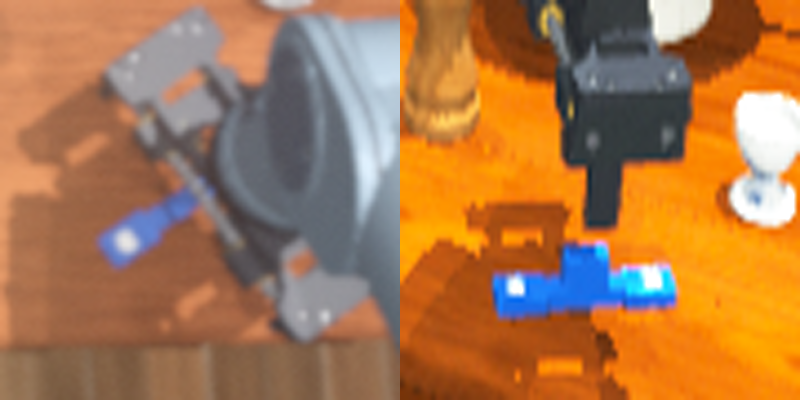

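Run:
```python
import pickle
from h import *
from station import readout
np.set_printoptions(precision=3,suppress=True)
t,s=pickle.load(open("p5.pkl","rb"))
st=readout.sense();q=st["eef_rot"];M=R.from_quat([q[1],q[2],q[3],q[0]]).as_matrix();p=st["ee_pos"]
def proj(c,X): v=(np.asarray(X)-c["origin"])@rot(c); return v[:2]/v[2]*c["K"][0,0]+c["K"][:2,2]
for sx in (-.009,.009):
  for y in (-.0241,-.0416): print("tip",sx,y,proj(s,p+M@[sx,y,.019]))
for z in (0.,.028): print("bar centre",z,proj(s,[.4705,-.312,z]))
# dark finger columns in scene and blue block columns
I=s["img"].astype(int)
for v in (226,229,231): print(v,np.nonzero(I[v,390:420].sum(1)<170)[0]+390)
for v in (236,238): 
    b=np.nonzero(I[v,370:440,2]>I[v,370:440,0]+30)[0]+370; print(v,b.min(),b.max())
P=cloud(s);m=(I[...,2]>I[...,0]+30);m[:, :370]=0;m[:,440:]=0;m[:225]=0;m[255:]=0
qq=P[m&(P[...,2]>.016)&(P[...,2]<.04)];print(qq.mean(0),np.ptp(qq,axis=0),len(qq))
```

```text
tip -0.009 -0.0241 [407.087 230.141]
tip -0.009 -0.0416 [408.572 233.286]
tip 0.009 -0.0241 [400.89 230.43]
tip 0.009 -0.0416 [402.297 233.581]
bar centre 0.0 [400.857 243.169]
bar centre 0.028 [401.515 235.122]
226 [402 404 406]
229 [405]
231 [403 404 405 406]
236 396 406
238 396 420
[ 0.466 -0.312  0.024] [0.028 0.031 0.013] 55
```

The top crop shows the gripper straddling the bar, square to it. In the scene crop the near finger is at (602,225) over the block at (585,262), which fits the projected fingertip position.

Emit:
jog_arm([
  {"tx":0,"ty":-0.1,"tz":1.5,"spin":0.3},
  {"tx":0,"ty":-0.2,"tz":3,"spin":0.3},
  {"tx":0,"ty":-0.2,"tz":4.2,"spin":0.3},
  {"tx":0,"ty":-0.2,"tz":4.8,"spin":0.3},
  {"tx":0,"ty":-0.2,"tz":4.8,"spin":0.3},
])

```text
clock: 10.5
ee_pos: [0.4687, -0.311, 0.0256]
eef_rot: [-0.001, 0.481, 0.876, 0.0]
force: [0.2, 0.5, 0.1]
grip_width: 0.0485
gripper_force: 0.0
```

Emit:
jog_arm([
  {"tx":0,"ty":0,"tz":0,"spin":0},
  {"tx":0,"ty":0,"tz":0,"spin":0},
  {"tx":0,"ty":0,"tz":0,"spin":0},
  {"tx":0,"ty":0,"tz":0,"spin":0},
  {"tx":0,"ty":0,"tz":0,"spin":0},
], jaw=1, grip_force=15)

```text
clock: 10.92
ee_pos: [0.4699, -0.3118, 0.0276]
eef_rot: [0.0, 0.482, 0.876, -0.0]
force: [0.1, 0.1, 0.0]
grip_width: 0.0171
gripper_force: 0.0
```

Emit:
jog_arm([
  {"tx":0,"ty":0,"tz":0,"spin":0},
  {"tx":0,"ty":0,"tz":0,"spin":0},
  {"tx":0,"ty":0,"tz":0,"spin":0},
  {"tx":0,"ty":0,"tz":0,"spin":0},
  {"tx":0,"ty":0,"tz":0,"spin":0},
])

```text
clock: 11.33
ee_pos: [0.4699, -0.3117, 0.0275]
eef_rot: [0.0, 0.482, 0.876, -0.0]
force: [-1.6, 0.7, 6.0]
grip_width: 0.0141
gripper_force: 15.0
```

```bash
python3 go.py .4705 -.312 .028 122.4
```

```text
clock 11.33 pos [ 0.4699 -0.3117  0.0275] yaw 122.42 tilt [ 0.0004 -0.0004] w 0.0141 F [-1.6  0.7  6. ]
tx ty tz [-0.06  0.03 -0.05] spin 0.02
[ 0.95  0.83 -0.6   1.85  0.71  0.69  0.49]
```

Emit:
jog_arm([
  {"tx":0,"ty":0,"tz":-1.5,"spin":0},
  {"tx":0,"ty":0,"tz":-5,"spin":0},
  {"tx":0,"ty":0,"tz":-9,"spin":0},
  {"tx":0,"ty":0,"tz":-13,"spin":0},
  {"tx":0,"ty":0,"tz":-16,"spin":0},
])

```text
clock: 11.75
ee_pos: [0.4701, -0.3113, 0.1907]
eef_rot: [0.001, 0.481, 0.877, 0.0]
force: [1.8, -0.4, -1.8]
grip_width: 0.0137
gripper_force: 15.0
```

```bash
python3 go.py .469 -.018 .18 69.9
```

```text
clock 11.75 pos [ 0.4701 -0.3113  0.1907] yaw 122.46 tilt [ 0.0016 -0.0007] w 0.0137 F [ 1.8 -0.4 -1.8]
tx ty tz [24.81 15.65  1.05] spin 52.56
[ 1.07  0.6  -0.77  1.8   0.5   0.95  0.65]
```

Emit:
jog_arm([
  {"tx":2.5,"ty":1.6,"tz":0,"spin":5},
  {"tx":5.8,"ty":3.6,"tz":0,"spin":12},
  {"tx":9.1,"ty":5.7,"tz":0,"spin":19},
  {"tx":12.4,"ty":7.8,"tz":0,"spin":26},
  {"tx":15.7,"ty":9.9,"tz":0,"spin":33},
])

```text
clock: 12.17
ee_pos: [0.4684, -0.1246, 0.1878]
eef_rot: [0.0, 0.713, 0.702, -0.0]
force: [0.8, 0.6, -0.8]
grip_width: 0.0142
gripper_force: 15.0
```

```bash
python3 go.py .469 -.018 .11 69.9
```

```text
clock 12.17 pos [ 0.4684 -0.1246  0.1878] yaw 89.11 tilt [ 0.     -0.0001] w 0.0142 F [ 0.8  0.6 -0.8]
tx ty tz [10.66 -0.1   7.78] spin 19.21
[ 0.73  0.45 -0.7   2.    0.39  0.83 -0.2 ]
```

Emit:
jog_arm([
  {"tx":3,"ty":0,"tz":0,"spin":6},
  {"tx":6.5,"ty":0,"tz":0,"spin":13},
  {"tx":10,"ty":-0.1,"tz":2,"spin":19.2},
  {"tx":10.7,"ty":-0.1,"tz":5,"spin":19.2},
  {"tx":10.7,"ty":-0.1,"tz":7.3,"spin":19.2},
])

```text
clock: 12.58
ee_pos: [0.4688, -0.0154, 0.114]
eef_rot: [-0.0, 0.816, 0.578, 0.001]
force: [1.0, -0.9, -1.3]
grip_width: 0.0143
gripper_force: 15.0
```

Emit:
jog_arm([
  {"tx":0,"ty":0,"tz":0,"spin":0},
  {"tx":0,"ty":0,"tz":0,"spin":0},
  {"tx":0,"ty":0,"tz":0,"spin":0},
  {"tx":0,"ty":0,"tz":0,"spin":0},
  {"tx":0,"ty":0,"tz":0,"spin":0},
])

```text
clock: 13.0
ee_pos: [0.47, -0.02, 0.1155]
eef_rot: [0.001, 0.818, 0.575, 0.001]
force: [0.4, -0.1, -1.5]
grip_width: 0.0139
gripper_force: 15.0
```

```bash
python3 go.py .469 -.018 .10 69.9
python3 - <<'E'
from station import camera
import pickle
from h import *
c=camera("top");d=camera("scene");pickle.dump((c,d),open("p6.pkl","wb"))
a=c["img"][170:270,275:375];d=d["img"][170:240,280:370]
o=np.hstack([cv2.resize(x,(400,400),interpolation=cv2.INTER_CUBIC) for x in (a,d)])
cv2.imwrite("pics/a6.png",o[:,:,::-1])
E
```

```text
clock 13.0 pos [ 0.47   -0.02    0.1155] yaw 70.2 tilt [ 0.0022 -0.0003] w 0.0139 F [ 0.4 -0.1 -1.5]
tx ty tz [ 0.15 -0.16  1.55] spin 0.3
[ 0.41  0.53 -0.57  2.08  0.47  0.65 -0.82]
```

View pics/a6.png

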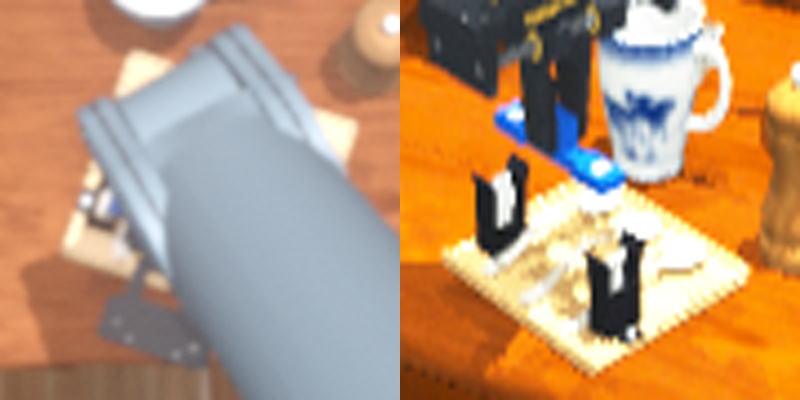

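The top crop shows the left bracket at (100,200) with the bar's blue end over it. In the scene crop the bar's ends are at (510,115) and (605,175), above the bracket prongs at (480,172)/(517,157) and (592,255)/(632,235).

```bash
cat > chk.py <<'E'
import pickle,sys
from h import *
np.set_printoptions(precision=2,suppress=True)
def proj(c,X): v=(np.asarray(X)-c["origin"])@rot(c); return v[:,:2]/v[:,2:]*c["K"][0,0]+c["K"][:2,2]
def ext(uv): return np.r_[uv.min(0),uv.max(0)]
E
python3 - <<'E'
from chk import *
from station import readout
t,s=pickle.load(open("p6.pkl","rb"));st=readout.sense();q=st["eef_rot"];M=R.from_quat([q[1],q[2],q[3],q[0]]).as_matrix();p=st["ee_pos"]
k=8
def mask(c,f,w):
    I=cv2.resize(c["img"],None,fx=k,fy=k,interpolation=cv2.INTER_CUBIC).astype(int);m=np.zeros(I.shape[:2],bool);x0,x1,y0,y1=[k*a for a in w]
    m[y0:y1,x0:x1]=f(I[y0:y1,x0:x1]);m=blob(m)[0];v,u=np.nonzero(m);return np.c_[(u+.5)/k-.5,(v+.5)/k-.5]
box=lambda xs,ys,zs:np.array([[x,y,z] for x in xs for y in ys for z in zs])
for e in (-1,1):
    # bar end box in tool frame: tool x along bar, tool z down, underside 27.5 mm below the TCP
    b=box([e*.026,e*.060],[-.011,.011],[.0175,.0275]);print("bar pred end",e,ext(proj(s,p+b@M.T)))
blue=lambda I:I[...,2]>I[...,0]+40
print("bar seen L",ext(mask(s,blue,(295,312,188,208))),"R",ext(mask(s,blue,(316,340,190,215))))
cx=np.array([.501,-.032]);th=np.radians(-20.1);T2=np.array([[np.cos(th),-np.sin(th)],[np.sin(th),np.cos(th)]])
for e in (-1,1):
    b=box([-.058,-.014],[e*.054,e*.086],[.006,.058]);b[:,:2]=b[:,:2]@T2.T+cx;print("bracket pred",e,ext(proj(s,b)),ext(proj(s,b[1::2])))
blk=lambda I:I.max(2)<75
for w in ((292,312,192,220),(320,340,208,236)):print("bracket seen",ext(mask(s,blk,w)))
E
```

```text
bar pred end -1 [317.64 195.68 330.21 204.33]
bar pred end 1 [300.34 187.19 312.32 195.29]
bar seen L [300.94 187.56 308.69 194.81] R [315.56 189.56 330.56 203.69]
bracket pred -1 [320.53 209.11 337.97 231.96] [320.53 209.11 337.97 217.3 ]
bracket pred 1 [292.9  194.73 309.64 215.85] [292.9  194.73 309.26 201.91]
bracket seen [296.69 196.94 308.06 214.19]
bracket seen [322.06 210.56 334.19 229.06]
```

Run:
```python
from chk import *
c=pickle.load(open("p4.pkl","rb"));P=cloud(c)
cx=np.array([.501,-.032]);th=np.radians(-20.1);T2=np.array([[np.cos(th),-np.sin(th)],[np.sin(th),np.cos(th)]])
# rectified view of tray frame at z=58 mm, 0.5 mm/px
for e in (1,-1):
    X,Y=np.meshgrid(np.arange(-.075,.0051,.001),np.arange(e*.07-.025,e*.07+.0251,.001))
    p=np.c_[np.c_[X.ravel(),Y.ravel()]@T2.T+cx,np.full(X.size,.056)];uv=proj(c,p).astype(np.float32)
    g=cv2.remap(c["img"],uv[:,0].reshape(X.shape),uv[:,1].reshape(X.shape),cv2.INTER_CUBIC).astype(int).max(2)
    f=P[...,2].astype(np.float32);zz=cv2.remap(f,uv[:,0].reshape(X.shape),uv[:,1].reshape(X.shape),cv2.INTER_NEAREST)
    for dy in (-8,0,8):
        r=g[25+dy-1:25+dy+2].mean(0).astype(int);print(e,dy,"max-chan along X from -75, 2mm:",r[::2].tolist())
    m=zz>.04;print("z>40mm: X mean",X[m].mean()*1e3,"Y",Y[m].mean()*1e3,"X range",np.percentile(X[m],[2,98])*1e3,"dark cx",(X[g<100].mean()*1e3,Y[g<100].mean()*1e3))
```

```text
1 -8 max-chan along X from -75, 2mm: [255, 255, 255, 255, 255, 254, 248, 239, 225, 198, 160, 140, 148, 172, 204, 228, 245, 252, 252, 254, 254, 252, 243, 221, 185, 153, 136, 136, 148, 187, 234, 254, 255, 255, 255, 255, 255, 255, 255, 255, 255]
1 0 max-chan along X from -75, 2mm: [255, 255, 255, 255, 255, 255, 250, 239, 226, 201, 169, 147, 143, 151, 165, 178, 190, 199, 203, 204, 199, 193, 183, 171, 162, 159, 155, 155, 161, 194, 236, 253, 255, 255, 255, 255, 255, 255, 255, 255, 255]
1 8 max-chan along X from -75, 2mm: [255, 255, 255, 255, 255, 255, 255, 255, 255, 255, 255, 255, 250, 219, 193, 200, 228, 249, 251, 225, 198, 202, 234, 255, 255, 255, 255, 255, 255, 255, 255, 255, 255, 255, 255, 255, 255, 255, 255, 255, 255]
z>40mm: X mean -34.28888888888886 Y 63.11452991452994 X range [-56. -13.] dark cx (np.float64(nan), np.float64(nan))
-1 -8 max-chan along X from -75, 2mm: [255, 255, 255, 255, 255, 255, 255, 255, 254, 252, 249, 242, 222, 187, 155, 146, 157, 171, 174, 160, 144, 147, 169, 197, 213, 217, 217, 220, 227, 237, 243, 243, 241, 237, 236, 239, 246, 254, 255, 255, 255]
-1 0 max-chan along X from -75, 2mm: [255, 255, 255, 255, 255, 255, 255, 255, 255, 236, 194, 164, 163, 171, 178, 180, 187, 193, 193, 198, 204, 206, 202, 187, 169, 152, 144, 145, 148, 164, 191, 220, 242, 253, 254, 255, 255, 255, 255, 255, 255]
-1 8 max-chan along X from -75, 2mm: [255, 255, 255, 255, 255, 255, 254, 248, 235, 202, 164, 148, 165, 201, 223, 234, 240, 245, 248, 251, 252, 251, 244, 222, 186, 150, 132, 134, 141, 175, 221, 249, 255, 255, 255, 255, 255, 255, 255, 255, 255]
z>40mm: X mean -33.67207207207204 Y -64.50090090090086 X range [-56. -13.] dark cx (np.float64(nan), np.float64(nan))<stdin>:12: RuntimeWarning: Mean of empty slice.
  ret = ret.dtype.type(ret / rcount)
```

Emit:
jog_arm([
  {"tx":0.15,"ty":-0.2,"tz":0.6,"spin":0.3},
  {"tx":0.15,"ty":-0.2,"tz":1.2,"spin":0.3},
  {"tx":0.15,"ty":-0.2,"tz":1.9,"spin":0.3},
  {"tx":0.15,"ty":-0.2,"tz":2.2,"spin":0.3},
  {"tx":0.15,"ty":-0.2,"tz":2.2,"spin":0.3},
])

```text
clock: 13.52
ee_pos: [0.4669, -0.0171, 0.0911]
eef_rot: [-0.001, 0.819, 0.574, -0.001]
force: [0.0, 0.4, -1.2]
grip_width: 0.014
gripper_force: 15.0
```

Emit:
jog_arm([
  {"tx":0,"ty":0,"tz":0,"spin":0},
  {"tx":0,"ty":0,"tz":0,"spin":0},
  {"tx":0,"ty":0,"tz":0,"spin":0},
  {"tx":0,"ty":0,"tz":0,"spin":0},
  {"tx":0,"ty":0,"tz":0,"spin":0},
])

```text
clock: 13.93
ee_pos: [0.4678, -0.0173, 0.0924]
eef_rot: [0.0, 0.819, 0.573, 0.0]
force: [-0.5, 0.7, -0.4]
grip_width: 0.014
gripper_force: 15.0
```

```bash
python3 go.py .4683 -.0175 .0775 69.9
```

```text
clock 13.93 pos [ 0.4678 -0.0173  0.0924] yaw 69.98 tilt [ 0.0003 -0.0001] w 0.014 F [-0.5  0.7 -0.4]
tx ty tz [-0.01  0.05  1.49] spin 0.08
[ 0.38  0.57 -0.54  2.09  0.5   0.61 -0.86]
```

Emit:
jog_arm([
  {"tx":0,"ty":0.05,"tz":0.3,"spin":0},
  {"tx":0,"ty":0.05,"tz":0.6,"spin":0},
  {"tx":0,"ty":0.05,"tz":0.9,"spin":0},
  {"tx":0,"ty":0.05,"tz":1.2,"spin":0},
  {"tx":0,"ty":0.05,"tz":1.2,"spin":0},
])

```text
clock: 14.35
ee_pos: [0.4677, -0.0174, 0.0795]
eef_rot: [-0.0, 0.819, 0.573, -0.0]
force: [-0.3, -0.4, -0.7]
grip_width: 0.014
gripper_force: 15.0
```

Emit:
jog_arm([
  {"tx":0,"ty":0,"tz":0.1,"spin":0},
  {"tx":0,"ty":0,"tz":0.2,"spin":0},
  {"tx":0,"ty":0,"tz":0.3,"spin":0},
  {"tx":0,"ty":0,"tz":0.4,"spin":0},
  {"tx":0,"ty":0,"tz":0.4,"spin":0},
])

```text
clock: 14.77
ee_pos: [0.4681, -0.0174, 0.0761]
eef_rot: [-0.0, 0.819, 0.573, -0.0]
force: [-0.2, 0.8, -1.7]
grip_width: 0.0136
gripper_force: 15.0
```

```bash
python3 go.py .4683 -.0175 .0705 69.9; python3 -c "
from station import readout;s=readout.sense();print(s['force'],s['ft_torque'])"
```

```text
clock 14.77 pos [ 0.4681 -0.0174  0.0761] yaw 69.98 tilt [-0.0002 -0.    ] w 0.0136 F [-0.2  0.8 -1.7]
tx ty tz [0.   0.02 0.56] spin 0.08
[ 0.36  0.6  -0.51  2.1   0.53  0.57 -0.89]
[-0.21850603  0.84654013 -1.65816832] [-0.03379059 -0.03039361 -0.01383992]
```

Emit:
jog_arm([
  {"tx":0,"ty":0,"tz":0.1,"spin":0},
  {"tx":0,"ty":0,"tz":0.2,"spin":0},
  {"tx":0,"ty":0,"tz":0.3,"spin":0},
  {"tx":0,"ty":0,"tz":0.4,"spin":0},
  {"tx":0,"ty":0,"tz":0.4,"spin":0},
])

```text
clock: 15.18
ee_pos: [0.468, -0.0174, 0.072]
eef_rot: [-0.0, 0.819, 0.573, -0.0]
force: [0.3, -1.3, -1.4]
grip_width: 0.014
gripper_force: 15.0
```

```bash
python3 go.py .4683 -.0175 .0705 69.9; python3 -c "
from station import readout;s=readout.sense();print(s['force'],s['ft_torque'])"
```

```text
clock 15.18 pos [ 0.468  -0.0174  0.072 ] yaw 69.98 tilt [-0.0003 -0.    ] w 0.014 F [ 0.3 -1.3 -1.4]
tx ty tz [0.   0.03 0.15] spin 0.08
[ 0.35  0.61 -0.5   2.1   0.54  0.57 -0.89]
[ 0.30771912 -1.3212322  -1.36128921] [-0.01815255 -0.04572977 -0.01081978]
```

Emit:
jog_arm([
  {"tx":0,"ty":0,"tz":0.05,"spin":0},
  {"tx":0,"ty":0,"tz":0.1,"spin":0},
  {"tx":0,"ty":0,"tz":0.15,"spin":0},
  {"tx":0,"ty":0,"tz":0.15,"spin":0},
  {"tx":0,"ty":0,"tz":0.15,"spin":0},
])

```text
clock: 15.6
ee_pos: [0.4681, -0.0174, 0.0707]
eef_rot: [-0.0, 0.819, 0.573, -0.0]
force: [0.5, 1.0, -1.5]
grip_width: 0.0137
gripper_force: 15.0
```

Emit:
jog_arm([
  {"tx":0,"ty":0,"tz":0,"spin":0},
  {"tx":0,"ty":0,"tz":0,"spin":0},
  {"tx":0,"ty":0,"tz":0,"spin":0},
  {"tx":0,"ty":0,"tz":0,"spin":0},
  {"tx":0,"ty":0,"tz":0,"spin":0},
], jaw=0.6)

```text
clock: 16.02
ee_pos: [0.4682, -0.0174, 0.0707]
eef_rot: [0.0, 0.819, 0.573, 0.0]
force: [0.2, -0.6, -0.1]
grip_width: 0.0354
gripper_force: 0.0
```

Emit:
jog_arm([
  {"tx":0,"ty":0,"tz":-1,"spin":0},
  {"tx":0,"ty":0,"tz":-2,"spin":0},
  {"tx":0,"ty":0,"tz":-3,"spin":0},
  {"tx":0,"ty":0,"tz":-4,"spin":0},
  {"tx":0,"ty":0,"tz":-4.5,"spin":0},
])

```text
clock: 16.43
ee_pos: [0.469, -0.0175, 0.1176]
eef_rot: [0.001, 0.819, 0.573, 0.001]
force: [0.1, 0.3, 0.7]
grip_width: 0.0357
gripper_force: 0.0
```

```bash
python3 go.py .4683 -.0175 .105 69.9
python3 - <<'E'
from station import camera
import pickle
from h import *
c=camera("top");d=camera("scene");pickle.dump((c,d),open("p7.pkl","wb"))
a=c["img"][170:270,275:375];d=d["img"][170:240,280:370]
o=np.hstack([cv2.resize(x,(400,400),interpolation=cv2.INTER_CUBIC) for x in (a,d)])
cv2.imwrite("pics/a7.png",o[:,:,::-1])
E
```

```text
clock 16.43 pos [ 0.469  -0.0175  0.1176] yaw 69.97 tilt [ 0.0023 -0.0002] w 0.0357 F [0.1 0.3 0.7]
tx ty tz [-0.03 -0.07  1.26] spin 0.07
[ 0.41  0.53 -0.57  2.08  0.46  0.66 -0.83]
```

View pics/a7.png

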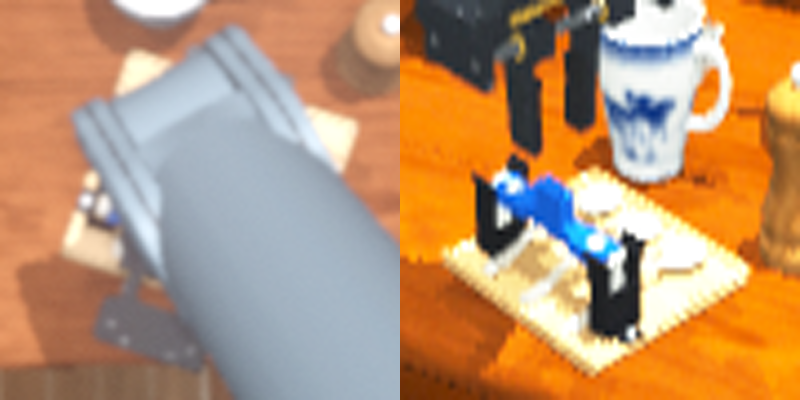

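Ten pictures viewed now. The last one shows the bar released and lying level between the brackets, its ends at crop (508,185) and (600,245). I'll close the fingers and push, guided by position and force.

Emit:
jog_arm([
  {"tx":0,"ty":0,"tz":0,"spin":0},
  {"tx":0,"ty":0,"tz":0,"spin":0},
  {"tx":0,"ty":0,"tz":0,"spin":0},
  {"tx":0,"ty":0,"tz":0,"spin":0},
  {"tx":0,"ty":0,"tz":0,"spin":0},
], jaw=1)

```text
clock: 16.95
ee_pos: [0.4679, -0.0173, 0.1154]
eef_rot: [-0.0, 0.819, 0.573, -0.0]
force: [-0.2, -0.2, -0.2]
grip_width: 0.0042
gripper_force: 0.0
```

Emit:
jog_arm([
  {"tx":0,"ty":0,"tz":0.5,"spin":0},
  {"tx":0,"ty":0,"tz":1,"spin":0},
  {"tx":0,"ty":0,"tz":1.5,"spin":0},
  {"tx":0,"ty":0,"tz":2,"spin":0},
  {"tx":0,"ty":0,"tz":2,"spin":0},
])

```text
clock: 17.37
ee_pos: [0.4674, -0.0174, 0.0945]
eef_rot: [-0.001, 0.819, 0.573, -0.001]
force: [-0.9, 1.4, 0.5]
grip_width: 0.0003
gripper_force: 0.0
```

```bash
python3 go.py .4681 -.0174 .09 69.9
python3 - <<'E'
from station import camera
from chk import *
t,s0=pickle.load(open("p7.pkl","rb"));s=camera("scene")
for c in (s0,s):
    I=c["img"].astype(int);m=(I[...,2]>I[...,0]+30);m[:,:295]=0;m[:,340:]=0;m[:198]=0;m[225:]=0
    v,u=np.nonzero(m);P=cloud(c)[m];P=P[P[:,2]<.1];print(len(u),ext(np.c_[u,v]),P.mean(0)*1e3,np.percentile(P[:,2],[5,50,97])*1e3)
E
```

```text
clock 17.37 pos [ 0.4674 -0.0174  0.0945] yaw 69.99 tilt [-0.0019  0.0001] w 0.0003 F [-0.9  1.4  0.5]
tx ty tz [0.02 0.07 0.45] spin 0.09
[ 0.38  0.57 -0.54  2.09  0.5   0.61 -0.86]
191 [301 198 336 215] [470.71 -14.68  49.66] [10.25 50.39 68.09]
187 [301 198 336 215] [468.24 -15.75  51.16] [18.87 50.63 72.36]
```

Emit:
jog_arm([
  {"tx":0,"ty":0.05,"tz":0.2,"spin":0},
  {"tx":0,"ty":0.05,"tz":0.4,"spin":0},
  {"tx":0,"ty":0.05,"tz":0.6,"spin":0},
  {"tx":0,"ty":0.05,"tz":0.8,"spin":0},
  {"tx":0,"ty":0.05,"tz":0.8,"spin":0},
])

```text
clock: 17.83
ee_pos: [0.4687, -0.0176, 0.0875]
eef_rot: [0.0, 0.819, 0.573, 0.0]
force: [0.3, -0.7, 0.4]
grip_width: 0.0007
gripper_force: 0.0
```

Emit:
jog_arm([
  {"tx":0,"ty":0,"tz":0.1,"spin":0},
  {"tx":0,"ty":0,"tz":0.2,"spin":0},
  {"tx":0,"ty":0,"tz":0.3,"spin":0},
  {"tx":0,"ty":0,"tz":0.4,"spin":0},
  {"tx":0,"ty":0,"tz":0.4,"spin":0},
])

```text
clock: 18.25
ee_pos: [0.4688, -0.0175, 0.0838]
eef_rot: [0.0, 0.819, 0.573, 0.0]
force: [-0.5, 0.5, 2.9]
grip_width: 0.0007
gripper_force: 1.4
```

```bash
python3 go.py .4681 -.0174 .069 69.9; python3 -c "
from station import readout;s=readout.sense();print(s['force'],s['ft_torque'])"
```

```text
clock 18.25 pos [ 0.4688 -0.0175  0.0838] yaw 69.98 tilt [0.0004 0.    ] w 0.0007 F [-0.5  0.5  2.9]
tx ty tz [-0.02 -0.07  1.48] spin 0.08
[ 0.37  0.59 -0.52  2.09  0.52  0.59 -0.87]
[-0.47084705  0.51048681  2.94173034] [-0.01096804 -0.08907062  0.02565214]
```

Emit:
jog_arm([
  {"tx":0,"ty":0,"tz":0.1,"spin":0},
  {"tx":0,"ty":0,"tz":0.2,"spin":0},
  {"tx":0,"ty":0,"tz":0.3,"spin":0},
  {"tx":0,"ty":0,"tz":0.4,"spin":0},
  {"tx":0,"ty":0,"tz":0.4,"spin":0},
])

```text
clock: 18.67
ee_pos: [0.4682, -0.0182, 0.0794]
eef_rot: [0.0, 0.819, 0.573, -0.001]
force: [-0.5, -1.2, 2.9]
grip_width: 0.0006
gripper_force: 1.4
```

Emit:
jog_arm([
  {"tx":0,"ty":0,"tz":0.1,"spin":0},
  {"tx":0,"ty":0,"tz":0.2,"spin":0},
  {"tx":0,"ty":0,"tz":0.3,"spin":0},
  {"tx":0,"ty":0,"tz":0.4,"spin":0},
  {"tx":0,"ty":0,"tz":0.4,"spin":0},
])

```text
clock: 19.08
ee_pos: [0.4686, -0.0171, 0.0755]
eef_rot: [-0.0, 0.819, 0.574, 0.0]
force: [0.1, 0.2, -0.4]
grip_width: 0.0004
gripper_force: 0.1
```

```bash
python3 go.py .4681 -.0174 .069 69.9; python3 -c "
from station import readout;s=readout.sense();print(s['force'],s['ft_torque'])"
```

```text
clock 19.08 pos [ 0.4686 -0.0171  0.0755] yaw 70.01 tilt [-0.0002  0.0005] w 0.0004 F [ 0.1  0.2 -0.4]
tx ty tz [-0.04 -0.04  0.65] spin 0.11
[ 0.35  0.6  -0.51  2.09  0.53  0.57 -0.89]
[ 0.10153617  0.15549798 -0.41167068] [-0.03197037 -0.09950329  0.0402728 ]
```

Emit:
jog_arm([
  {"tx":0,"ty":0,"tz":0.1,"spin":0},
  {"tx":0,"ty":0,"tz":0.2,"spin":0},
  {"tx":0,"ty":0,"tz":0.3,"spin":0},
  {"tx":0,"ty":0,"tz":0.4,"spin":0},
  {"tx":0,"ty":0,"tz":0.4,"spin":0},
])

```text
clock: 19.5
ee_pos: [0.4686, -0.0176, 0.0715]
eef_rot: [-0.0, 0.819, 0.573, -0.0]
force: [0.5, 0.3, 0.2]
grip_width: 0.0007
gripper_force: 0.1
```

Run:
```python
from station import camera,readout
from chk import *
s=camera("scene");pickle.dump(s,open("p8.pkl","wb"));st=readout.sense();print(st["force"],st["ft_torque"],st["ee_pos"])
for c in (pickle.load(open("p7.pkl","rb"))[1],s):
    I=c["img"].astype(int);m=(I[...,2]>I[...,0]+30);m[:,:295]=0;m[:,340:]=0;m[:198]=0;m[225:]=0
    v,u=np.nonzero(m);P=cloud(c)
    for a,b in ((295,308),(308,320),(320,340)):
        k=m.copy();k[:,:a]=0;k[:,b:]=0;q=P[k];q=q[q[:,2]<.1];vv,uu=np.nonzero(k);print(len(q),ext(np.c_[uu,vv]),q.mean(0)*1e3)
```

```text
[-0.22 -0.5  -0.48] [-0.03 -0.07  0.03] [ 0.47 -0.02  0.07]
43 [301 200 307 208] [480.09  26.56  47.56]
104 [308 201 319 214] [468.04 -16.37  53.41]
42 [320 198 336 215] [467.73 -52.72  42.52]
40 [301 204 307 212] [478.49  26.4   31.49]
101 [308 207 319 219] [461.99 -20.34  37.6 ]
21 [320 198 336 220] [453.47 -52.69  33.97]
```

Emit:
jog_arm([
  {"tx":0,"ty":0,"tz":0.1,"spin":0},
  {"tx":0,"ty":0,"tz":0.2,"spin":0},
  {"tx":0,"ty":0,"tz":0.3,"spin":0},
  {"tx":0,"ty":0,"tz":0.3,"spin":0},
  {"tx":0,"ty":0,"tz":0.3,"spin":0},
])

```text
clock: 19.97
ee_pos: [0.4687, -0.0176, 0.0694]
eef_rot: [0.0, 0.819, 0.573, -0.0]
force: [-2.6, 0.4, 12.4]
grip_width: 0.0001
gripper_force: 6.2
```

Emit:
jog_arm([
  {"tx":0,"ty":0,"tz":0.05,"spin":0},
  {"tx":0,"ty":0,"tz":0.1,"spin":0},
  {"tx":0,"ty":0,"tz":0.15,"spin":0},
  {"tx":0,"ty":0,"tz":0.15,"spin":0},
  {"tx":0,"ty":0,"tz":0.15,"spin":0},
])

```text
clock: 20.38
ee_pos: [0.4691, -0.0177, 0.0692]
eef_rot: [0.001, 0.819, 0.573, -0.0]
force: [-7.2, 0.1, 33.1]
grip_width: 0.0005
gripper_force: 16.3
```

```bash
python3 go.py .4681 -.0174 .069 69.9; python3 -c "
from station import readout;s=readout.sense();print(s['force'],s['ft_torque'])"
```

```text
clock 20.38 pos [ 0.4691 -0.0177  0.0692] yaw 69.98 tilt [ 0.0009 -0.0021] w 0.0005 F [-7.2  0.1 33.1]
tx ty tz [-0.01 -0.1   0.02] spin 0.08
[ 0.34  0.61 -0.5   2.1   0.55  0.56 -0.9 ]
[-7.15005217  0.12255725 33.06045556] [-0.12925764  1.70313155  0.05622723]
```

Emit:
jog_arm([
  {"tx":0,"ty":0,"tz":-0.5,"spin":0},
  {"tx":0,"ty":0,"tz":-2,"spin":0},
  {"tx":0,"ty":0,"tz":-5,"spin":0},
  {"tx":0,"ty":0,"tz":-9,"spin":0},
  {"tx":0,"ty":0,"tz":-13,"spin":0},
])

```text
clock: 20.8
ee_pos: [0.4674, -0.0176, 0.1979]
eef_rot: [-0.001, 0.819, 0.574, -0.001]
force: [0.8, -0.2, 0.7]
grip_width: 0.0004
gripper_force: 0.0
```

Emit:
jog_arm([
  {"tx":-3.5,"ty":0,"tz":-1,"spin":0},
  {"tx":-7,"ty":0,"tz":-2,"spin":0},
  {"tx":-11,"ty":0,"tz":-3,"spin":0},
  {"tx":-15,"ty":0,"tz":-4,"spin":0},
  {"tx":-19,"ty":0,"tz":-4,"spin":0},
])

```text
clock: 21.22
ee_pos: [0.4033, -0.1981, 0.2389]
eef_rot: [0.001, 0.819, 0.573, 0.0]
force: [1.0, -1.2, 0.3]
grip_width: 0.0005
gripper_force: 0.0
```

Emit:
jog_arm([
  {"tx":-3.5,"ty":0,"tz":0,"spin":0},
  {"tx":-7,"ty":0,"tz":0,"spin":0},
  {"tx":-11,"ty":0,"tz":0,"spin":0},
  {"tx":-15,"ty":0,"tz":0,"spin":0},
  {"tx":-15,"ty":0,"tz":0,"spin":0},
])

```text
clock: 21.63
ee_pos: [0.3478, -0.3446, 0.2367]
eef_rot: [0.001, 0.822, 0.569, -0.002]
force: [-1.1, 0.2, 0.5]
grip_width: 0.0002
gripper_force: 0.0
```

Run:
```python
from station import camera,readout
from chk import *
t,s=camera("top"),camera("scene");pickle.dump((t,s),open("p9.pkl","wb"));print(readout.sense()["ee_pos"])
cx=np.array([.501,-.032]);th=np.radians(-20.1);T2=np.array([[np.cos(th),-np.sin(th)],[np.sin(th),np.cos(th)]])
for n,c,w in (("top",t,(285,370,175,255)),("scene",s,(290,345,190,235))):
    I=c["img"].astype(int);m=np.zeros(I.shape[:2],bool);m[w[2]:w[3],w[0]:w[1]]=(I[...,2]>I[...,0]+25)[w[2]:w[3],w[0]:w[1]]
    P=cloud(c)[m];xy=(P[:,:2]-cx)@T2*1e3;z=P[:,2]*1e3
    for a,b in ((-62,-40),(-40,-20),(-15,15),(20,40),(40,62)):
        k=(xy[:,1]>a)&(xy[:,1]<b);print(n,(a,b),k.sum(),"X",np.median(xy[k,0]),"z",np.percentile(z[k],[10,50,90]))
# bystanders moved? top image difference with the first picture
T0=pickle.load(open("top0.pkl","rb"))
for nm,(x0,x1,y0,y1) in dict(mug=(295,345,140,180),mill=(360,385,165,192),cup=(162,205,145,182),egg=(438,467,160,186)).items():
    d=abs(T0["img"][y0:y1,x0:x1].astype(int)-t["img"][y0:y1,x0:x1]).max(2);print(nm,"changed px",(d>60).sum(),"of",d.size)
```

```text
[ 0.35 -0.34  0.24]
top (-62, -40) 27 X -40.70666679338631 z [20.48 31.67 36.61]
top (-40, -20) 46 X -38.19621376626482 z [26.16 31.06 34.65]
top (-15, 15) 53 X -38.27533730070295 z [33.27 48.85 52.38]
top (20, 40) 44 X -37.776930942975525 z [28.84 31.5  35.07]
top (40, 62) 35 X -41.26924041457726 z [11.85 32.49 40.14]
scene (-62, -40) 9 X -51.387097813236 z [29.65 37.41 54.28]
scene (-40, -20) 16 X -41.75905525743619 z [27.02 30.08 32.  ]
scene (-15, 15) 62 X -41.90115369728602 z [26.37 42.   49.29]
scene (20, 40) 26 X -42.59719247233669 z [22.95 29.81 31.42]
scene (40, 62) 57 X 99.48165775955873 z [21.38 32.62 46.64]
mug changed px 0 of 2000
mill changed px 0 of 675
cup changed px 0 of 1591
egg changed px 0 of 754
```

Run:
```python
from station import r
from chk import *
a=pickle.load(open("p4.pkl","rb"))["img"].astype(int);b=pickle.load(open("p9.pkl","rb"))[0]["img"].astype(int)
d=abs(a-b).max(2);print("bowls",(d[185:212,308:360]>60).sum(),"handle ends",(d[230:247,300:342]>60).sum())
if (d[185:212,308:345]>60).sum()<40: print(r.finish_job())
```

```text
bowls 9 handle ends 50
the job is handed in; nothing more can be done
None
```

The job is handed in: the teaspoon lies in the middle place with its bowl towards the same end as the other two, and the bar went down to its rigid stop and sits level at its home height. The click of each hook was not seen directly. None of the four bystanders had moved in the top camera view.

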